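# Index the deck shuttle to the boring station and shut the guard

## Task

Bring the clamped skateboard deck to the drilling station and make the machine ready to drill. Pull the spring plunger's T-handle up, turn it clockwise into its rest notch and let go so the pin stays out by itself, then push the shuttle past its middle hole all the way to the end stop; there, lift the handle, turn it back and let the pin drop fully home in the shuttle's last hole. Only then slide the clear guard over the boring head until its latch clicks, and leave the tools and parts in front of the machine where they lie.

Things in the scene. Friction and masses are not known exactly. Their poses are not given: they have to be found in the camera images.
- machine: Boring machine on an aluminium frame 920 mm long, fixed to the bench. Origin on the bench top; y runs along its rails (+y is to the robot's left), its -x side faces the robot, z up. In this frame: plunger axis at (-140, 20) mm; the deck on the shuttle is 205 x 790 mm, long axis along y, top at 110 mm, robot-side edge at x = -103 mm; latch housing at (-184, -173) mm.
- plunger (a joint): Pull of the spring pin, m: 0 = fully home, 9 mm deep in a hole of the shuttle's index bar; 0.0115 to 0.012 = held out in the rest notch; 0.021 = top of travel. Spring and weight pull it down with 7 N at 0 and 12 N at the top. With the handle at 0 but no hole under the pin it rests on the index bar at about 0.009.
- grip (a joint): Turn of the T-handle, rad, clockwise from above: 0 = in its slot, 1.05 (60 degrees) = over the rest notch; stops at -0.09 and 1.11. Its cross pin fits slot and notch with 0.08 rad of play. It turns only when pulled 15 mm or more (17 to 19 mm is good); lowered at 60 degrees it drops 3 mm into the notch and stays. To free it again lift it to 17 to 19 mm, turn back to 0, then lower or let go.
- grip_bar (a point): Middle of the plunger's black T-handle bar, 52 mm long, 13 mm thick, 22 mm high; rises and turns with it. Its y axis is along the bar (along the machine's y axis when home), z up. Home, it is 157 mm above the bench. Below is a 12 mm stem, then the 33 mm wide steel collar, whose highest point is 26 mm below this point when home.
- shuttle (a joint): Travel of the shuttle with the deck, m, along the machine's -y axis (to the robot's right): 0 = loading (start), 0.140 = drilling station, end stop 0.141. The index bar on its robot side has holes for 0, 0.070 (not wanted) and 0.140, each with 1.3 mm of play on the pin; standing at the end stop the last hole takes the pin. Friction 4 N, about 3.4 kg; it stays where it is left.
- shuttle_post (a point): Point on the axis of the shuttle's upright black push post, 129 mm above the bench: 49 mm above the index bar and 21 mm below the post's top. The post is 26 mm thick here, 20 mm lower down. In the machine frame it stands at (-140, 280) mm at shuttle 0 and moves with the shuttle to (-140, 140) mm.
- guard (a joint): Travel of the clear sliding guard, m, along the machine's +y axis (to the robot's left): 0 = fully open, 0.1405 = at its stop; from 0.137 on the latch tongue springs up behind its lug. About 3 N of friction; 5 to 8 N over the last 25 mm, where the lug presses the latch down. It starts anywhere from 0 to 0.05.
- guard_bar (a point): Middle of the black round bar handle on top of the guard: 12 mm thick, 110 mm long along the machine's x axis, 233 mm above the bench and 38 mm above the guard's flat top; 85 mm to the robot side of the machine's middle. The guard is a clear tunnel 306 mm wide (x), 200 mm long (y) and 197 mm high, its middle at the same machine y as this point.
- latch (a joint): Guard latch tongue, in m pressed down: 0 = up (as at the start, and again when it has caught behind the guard's lug), about 0.006 = pressed down by the lug passing over it. It works by itself; nothing needs to touch it.
- sander: Bystander: black random-orbit sander standing on its pad, 150 mm pad, 118 mm high, hose stub to its -x. Origin under the pad's centre.
- truck: Bystander: aluminium skateboard truck on its base plate, 82 x 56 mm plate, 200 mm axle along its y, 66 mm high. Origin under the plate's centre.
- wheel: Bystander: white skateboard wheel lying flat, 54 mm across, 32 mm high. Origin under its centre.
- block: Bystander: cork sanding block, 110 x 64 x 26 mm. Origin under its centre.

How it is judged:
By the outcome, as a careful person would: the job done as asked, in the order asked, and still so for the second after the job is handed in, with the robot touching nothing.
It also fails if it takes over 69 s, if anything falls off the work surface, if the arm or the gripper's body presses on something with over 40 N, if the wrist force passes 120 N, or if a joint passes its speed limit or range.

## Robot

A 6-joint arm with a two-finger parallel gripper is mounted at the origin on the work surface. World frame = base frame: x ahead of the robot, y to its left, z up, the work surface at z = 0. Lengths are in m, angles in rad, forces in N, time in s.
With the tool pointing down it reaches from about 0.325 to 0.9 m from the base axis. Payload 6.1 kg.
Tool frame: the origin (TCP) lies midway between the tips of the shut fingers; the grasp point (between the pads) lies 19 mm behind it; z points along the fingers, y is the line along which they close (so a half turn about z gives the same grasp; the last joint's range is limited). The gripper opens to 85 mm and grips with 20 to 120 N. Pads are 22 mm wide; open, the fingers measure 114 mm over their backs; the gripper's body (76 mm by 85 mm) begins 54 mm behind the grasp point. The pads swing forward as they close: fully open they stand 13 mm farther back than shut.
Start: joints at [-1.448, 0.22, 1.526, -0, 1.395, -0.126], TCP at [0.154, -0.606, 0.211] pointing down, gripper open.
Joint ranges: [-2.98, 2.98], [-0.91, 2.08], [0.09, 2.57], [-1.24, 4.39], [0.2, 2.65], [-2.68, 2.68]. Speed limits (rad/s): [2.57, 2.57, 3.01, 3.14, 3.14, 3.14].

## Interface

Orientations are given as [roll, pitch, yaw] about the fixed x, y, z axes, in that order (R = Rz(yaw) Ry(pitch) Rx(roll)).
In Python, from plant import movep, move_l, set_joints, gripper_to, hold, inverse_kinematics, observe, get_image, get_calibration, Unreachable, job_done gives the robot as it stands. Calls block until the motion is done:
- movep(position, orientation): joint-space move of the TCP to a pose.
- move_l(position, feed=0.15, rotation=None, max_force=None): straight line of the TCP; rotation=None keeps the orientation; feed is the mean speed in m/s. With max_force (N) it stops when the force on the tool has changed by that much, and returns True; else False.
- set_joints(angles): joint-space move.
- gripper_to(opening, f_grip=None): finger opening in m; f_grip is the grip in N (None keeps the last); returns when the fingers have stopped.
- hold(seconds).
- inverse_kinematics(position, orientation): joint angles nearest the present ones, or None.
- observe(): the state.
- get_image(name): name is "scene" or "top" or "wrist"; returns (picture, depth): 400x640x3 uint8, red, green, blue; 400x640 float32, m along the optical axis (not along the pixel's ray), 0 where there is no reading.
- get_calibration(name): a dict with "intrinsics" (3x3 intrinsics, pixels), "world_from_camera" (4x4, takes a point from camera to world coordinates). Camera axes: x right, y down, z forward; pixel columns grow to the right and rows downward; lengths in m; the calibration is good to about 2 mm. The wrist camera is an equidistant fisheye: a pixel r from the principal point sees the ray r / f radians off the axis. A picture is of the moment at which its call begins: read the wrist's pose just before it. get_calibration takes no time and is no camera call; for the wrist camera it gives the pose at the moment of the call.
A pose or a line that the arm cannot do raises Unreachable and nothing moves.
- job_done(): hands the job in; it is judged then, once.
The state is a dict: "time_s": time; "q": joint angles; "joint_velocities": joint speeds; "joint_torque": joint torques, N m; "eef_pos": TCP position; "tcp_rot": TCP orientation; "ft_force": force on the tool from outside, world axes, zero at the start; "torque": the same for the moment, N m; "opening": finger opening in m; "grasp_force": force on a finger pad.
Only numpy, scipy, OpenCV 4.12 (cv2) and the standard library are available. Lean on these libraries where they do the work, as an engineer would, in place of code of your own. Each camera call takes 0.05 s, during which the arm holds its last target. There are 200 camera calls.

## Working session

There is one attempt and no reset: what is moved stays moved. The work goes in short steps, each a Python script; the robot and the scene stay as the last script left them, time stands still between calls to the robot, and variables do not carry over. Pictures are saved under pics/ and viewed, at most 10 in all, crops included, and the job is handed in when it is done.

```bash
ls; mkdir -p pics; python3 - <<'E'
from plant import *
import cv2,numpy as np
for n in("top","scene"):
    im,d=get_image(n); c=get_calibration(n)
    cv2.imwrite(f"pics/{n}0.png",im[:,:,::-1]); np.savez(f"{n}0.npz",im=im,d=d,K=c["intrinsics"],T=c["world_from_camera"])
    print(n,c["intrinsics"].tolist() if hasattr(c["intrinsics"],'tolist') else c["intrinsics"],np.round(c["world_from_camera"],3).tolist())
s=observe();print(s["time_s"],s["tcp_rot"],s["eef_pos"],s["opening"])
E
```

```text
pics
top [[439.23905331134745, 0.0, 319.60089234966097], [0.0, 439.23905331134745, 201.61874052333027], [0.0, 0.0, 1.0]] [[-0.001, -0.998, 0.058, 0.446], [-1.0, 0.002, 0.013, 0.038], [-0.013, -0.058, -0.998, 1.36], [0.0, 0.0, 0.0, 1.0]]
scene [[405.95328629788315, 0.0, 320.1603407892923], [0.0, 405.95328629788315, 203.3373769962493], [0.0, 0.0, 1.0]] [[0.186, 0.751, -0.633, 1.14], [0.983, -0.136, 0.126, -0.105], [0.008, -0.646, -0.764, 0.949], [0.0, 0.0, 0.0, 1.0]]
0.1 [-3.13984858e+00 -2.22164197e-04  2.48818405e-01] [ 0.15382363 -0.60518043  0.2101903 ] 0.08532724051371379
```

View pics/top0.png

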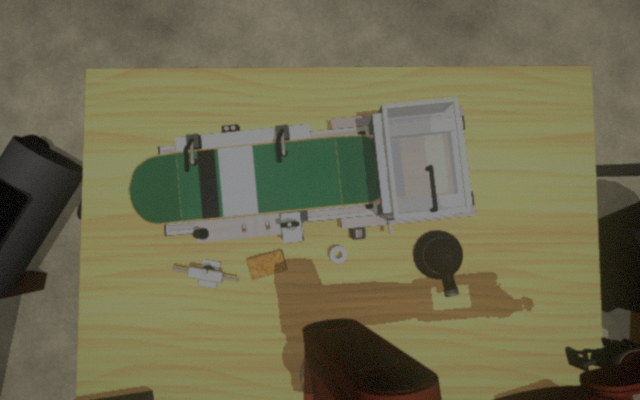

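View pics/scene0.png

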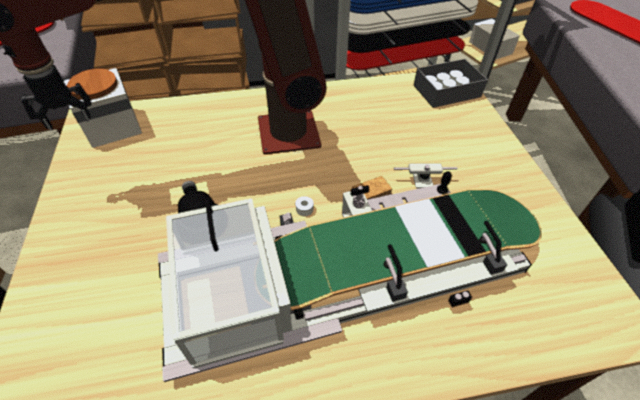

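Top view: post at about (201,233), T-handle about (290,224), latch (357,233), and guard bar from (429,167) to (434,209). I'll enlarge the picture to refine these.

```bash
cat > h.py <<'E'
import numpy as np,cv2
def px2w(n,u,v,z):
    f=np.load(n+"0.npz");K,T=f["K"],f["T"]
    r=T[:3,:3]@np.linalg.solve(K,[u,v,1]); return T[:3,3]+r*(z-T[2,3])/r[2]
def w2px(n,p):
    f=np.load(n+"0.npz");K,T=f["K"],f["T"]
    c=K@(T[:3,:3].T@(np.array(p)-T[:3,3])); return c[:2]/c[2]
E
python3 - <<'E'
from h import *
t=np.load("top0.npz");im=t["im"][:,:,::-1]
a=cv2.resize(im[205:250,185:385],None,fx=4,fy=4,interpolation=3)
b=cv2.resize(im[150:225,370:480],None,fx=4,fy=4,interpolation=3)
s=np.load("scene0.npz")["im"][:,:,::-1]
c=cv2.resize(s[160:235,270:470],None,fx=4,fy=4,interpolation=3)
o=np.zeros((185+300,800,3),np.uint8);o[:180]=a;o[185:485]=c
o=np.clip(o*1.5,0,255).astype(np.uint8)
cv2.imwrite("pics/crop1.png",o)
for n,u,v,z in[("top",201,233,.15),("top",290,224,.168),("top",357,233,.05),("top",429,167,.239),("top",434,209,.239),("scene",360,190,.168),("scene",445,176,.15)]: print(n,px2w(n,u,v,z).round(3))
# deck edges by green+ mask at z=.11
hsv=cv2.cvtColor(im,cv2.COLOR_BGR2HSV);m=cv2.inRange(hsv,(60,90,30),(95,255,255))
pts=[]
for u in range(165,360,4):
    r=np.flatnonzero(m[130:230,u]);
    if len(r)>40: pts.append((u,130+r[0],130+r[-1]))
W=np.array([np.r_[px2w("top",u,a-.5,.11)[:2],px2w("top",u,b+.5,.11)[:2]] for u,a,b in pts])
for k in(0,2):
    x,y=W[:,k],W[:,k+1];p=np.polyfit(y,x,1);r=x-np.polyval(p,y);g=abs(r)<.006;p=np.polyfit(y[g],x[g],1);print("edge",p,r.std(),g.sum(),len(g))
E
```

```text
top [0.429 0.381 0.15 ]
top [0.454 0.134 0.168]
top [ 0.428 -0.056  0.05 ]
top [ 0.598 -0.228  0.239]
top [ 0.491 -0.239  0.239]
scene [0.467 0.134 0.168]
scene [0.443 0.382 0.15 ]
edge [-0.06965897  0.69931534] 0.016581460517243473 11 32
edge [-0.09528054  0.51275959] 0.012797271043041738 29 32
```

View pics/crop1.png

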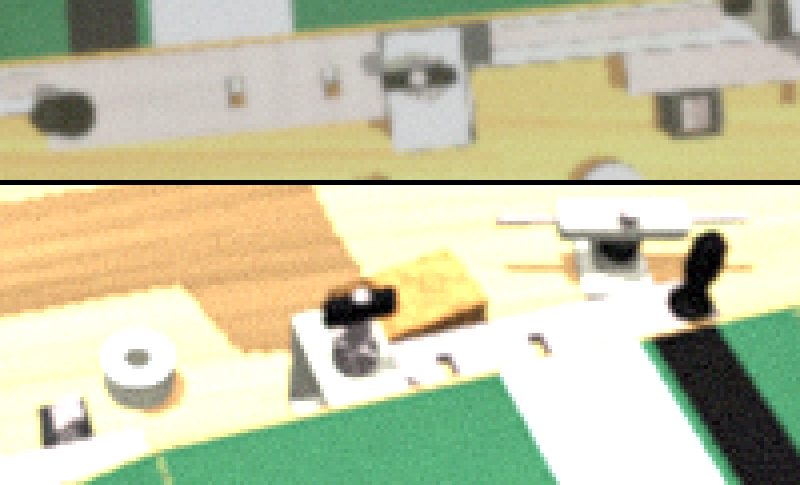

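Crop shows the T-handle at top-image (289.8,224) and the post's top at about (198,233). Machine yaw is about 0.097. Next: check these with depth, then move to a wrist look above the plunger.

```bash
cat >> h.py <<'E'
def cloud(n):
    f=np.load(n+"0.npz");K,T,d=f["K"],f["T"],f["d"]
    v,u=np.mgrid[:400,:640]; 
    p=np.stack([u,v,np.ones_like(u)],-1)@np.linalg.inv(K).T*d[...,None]
    return p@T[:3,:3].T+T[:3,3]
def wcloud(d,K,T):
    v,u=np.mgrid[:400,:640].astype(float); x=(u-K[0,2])/K[0,0]; y=(v-K[1,2])/K[1,1]
    r=np.hypot(x,y)+1e-9; k=np.tan(np.minimum(r,1.3))/r
    p=np.stack([x*k,y*k,np.ones_like(x)],-1)*d[...,None]
    return p@T[:3,:3].T+T[:3,3]
E
python3 - <<'E'
from h import *
from plant import *
for n in("top","scene"):
    P=cloud(n)
    for nm,g,z0,z1 in[("bar",(.456,.134),.15,.18),("post",(.432,.388),.135,.16),("gbar",(.545,-.233),.222,.25)]:
        R=.07 if nm=="gbar" else .04
        m=(np.hypot(P[...,0]-g[0],P[...,1]-g[1])<R)&(P[...,2]>z0)&(P[...,2]<z1)
        q=P[m]; print(n,nm,len(q),q.mean(0).round(4) if len(q) else "",((q.max(0)+q.min(0))/2).round(4) if len(q) else "",np.ptp(q,0).round(3) if len(q) else "")
# wrist look
movep([.456,.134,.33],[np.pi,0,.097])
s=observe();c=get_calibration("wrist");im,d=get_image("wrist")
cv2.imwrite("pics/w1.png",im[:,:,::-1]);np.savez("w10.npz",im=im,d=d,K=c["intrinsics"],T=c["world_from_camera"])
print(s["time_s"],s["q"],s["eef_pos"],s["tcp_rot"],c["world_from_camera"].round(3).tolist(),c["intrinsics"].round(1).tolist())
P=wcloud(d,c["intrinsics"],c["world_from_camera"])
for nm,g,z0,z1,R in[("bar",(.456,.134),.15,.18,.04),("post",(.432,.388),.135,.16,.04)]:
    m=(np.hypot(P[...,0]-g[0],P[...,1]-g[1])<R)&(P[...,2]>z0)&(P[...,2]<z1);q=P[m]
    if len(q): print("wrist",nm,len(q),q.mean(0).round(4),((q.max(0)+q.min(0))/2).round(4),np.ptp(q,0).round(3))
E
```

```text
top bar 89 [0.4536 0.1363 0.168 ] [0.4538 0.1364 0.1682] [0.016 0.05  0.013]
top post 73 [0.4286 0.3926 0.1481] [0.428  0.3945 0.1461] [0.025 0.026 0.019]
top gbar 231 [ 0.5446 -0.2366  0.2374] [ 0.5449 -0.2367  0.2333] [0.118 0.022 0.021]
scene bar 140 [0.4611 0.1365 0.1618] [0.4584 0.1367 0.16  ] [0.018 0.051 0.019]
scene post 70 [0.4367 0.3931 0.1448] [0.4347 0.3947 0.1434] [0.023 0.025 0.017]
scene gbar 248 [ 0.5574 -0.2356  0.2356] [ 0.5512 -0.2363  0.2313] [0.121 0.021 0.018]
2.9417 [ 1.18548048e-01 -1.96719589e-01  1.72839722e+00 -1.80721056e-04
  1.61019865e+00  1.59330014e+00] [0.45620263 0.1334279  0.32982143] [3.14140573e+00 2.79486264e-04 9.60371110e-02] [[0.096, -0.94, -0.326, 0.541], [-0.995, -0.091, -0.031, 0.143], [-0.0, 0.328, -0.945, 0.494], [0.0, 0.0, 0.0, 1.0]] [[309.7, 0.0, 320.8], [0.0, 309.7, 210.4], [0.0, 0.0, 1.0]]
wrist bar 636 [0.459  0.1366 0.1667] [0.4578 0.1365 0.1615] [0.016 0.051 0.02 ]
wrist post 280 [0.4337 0.3903 0.147 ] [0.4323 0.3923 0.1442] [0.025 0.022 0.018]
```

View pics/w1.png

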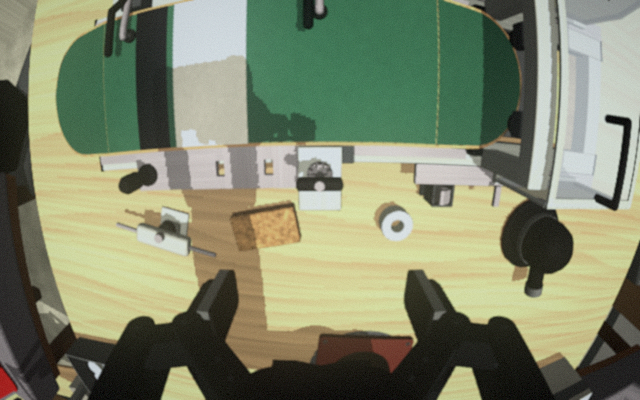

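Wrist view shows the bar at (319,184), square to the gripper, so yaw ≈0.097. Fused positions agree with machine origin at (0.598,0.130). Next: grip the T-handle, lift, turn and rest it.

```bash
cat >> h.py <<'E'
from plant import *
YAW=.098; BAR=np.array([.4570,.1365])
Rm=np.array([[np.cos(YAW),-np.sin(YAW)],[np.sin(YAW),np.cos(YAW)]]); O=BAR-Rm@[-.140,.020]
def M(x,y,z): return np.r_[O+Rm@[x,y],z].tolist()
def rot(a): return [np.pi,0,YAW+a]   # a=pi/2: fingers close along machine x
def st(t=""):
    s=observe();print(t,round(s["time_s"],2),"p",np.round(s["eef_pos"],4),"yaw",round(s["tcp_rot"][2],3),"F",np.round(s["ft_force"],1),"open",round(s["opening"],4),"g",round(s["grasp_force"],1))
E
python3 - <<'E'
from h import *
A=np.pi/2; z0=.141
gripper_to(.04); 
movep([*BAR,.20],rot(A)); move_l([*BAR,z0],feed=.1); st("down")
gripper_to(.0,50); st("grip")
move_l([*BAR,z0+.018],feed=.04); hold(.2); st("lift")
E
```

```text
down 5.64 p [0.4574 0.1365 0.1414] yaw 1.669 F [ 0.4 -0.5  0.1] open 0.04 g 0.0
grip 6.0 p [0.4563 0.1365 0.1421] yaw 1.669 F [-6.7 -0.7  6.9] open 0.011 g 49.0
lift 6.8 p [0.4561 0.1364 0.1582] yaw 1.669 F [ -4.8  -0.  -11.4] open 0.0112 g 48.7
```

```bash
sed -i 's/BAR=np.array(\[.4570/BAR=np.array([.4560/' h.py; python3 - <<'E'
from h import *
A=np.pi/2; z0=.141
move_l([*BAR,z0+.0195],feed=.04); st("lift2")
for k in(.35,.7,1.05): 
    movep([*BAR,z0+.0195],rot(A-k)); s=observe(); st(f"turn{k}"); print(np.round(s["torque"],2))
hold(.1); move_l([*BAR,z0+.0125],feed=.03); hold(.2); st("lower")
E
```

```text
lift2 7.05 p [0.4561 0.1364 0.1606] yaw 1.669 F [ -2.5  -0.9 -12. ] open 0.0114 g 48.8
turn0.35 7.47 p [0.4564 0.1364 0.1607] yaw 1.322 F [ -0.9  -0.9 -11.5] open 0.0111 g 48.8
[-0.12  0.11  0.  ]
turn0.7 7.9 p [0.4566 0.1363 0.1608] yaw 0.974 F [  0.7  -2.2 -10.9] open 0.0112 g 48.8
[-0.29 -0.24  0.  ]
turn1.05 8.32 p [0.4569 0.1361 0.1609] yaw 0.625 F [  3.9  -2.8 -11.1] open 0.0104 g 48.8
[-0.58 -0.57  0.  ]
lower 9.01 p [0.4568 0.1362 0.1537] yaw 0.621 F [ 3.7 -4.6 -9.3] open 0.0109 g 49.0
```

```bash
python3 - <<'E'
from h import *
gripper_to(.045); st("rel"); move_l([*BAR,.20],feed=.15)
movep(M(-.140,.28,.20),rot(0))
p=M(-.140,.275,.2)
c=get_calibration("wrist");im,d=get_image("wrist");cv2.imwrite("pics/w2.png",im[:,:,::-1])
P=wcloud(d,c["intrinsics"],c["world_from_camera"])
for nm,g,z0,z1,R in[("bar",BAR,.15,.2,.035),("post",M(-.14,.28,0),.135,.16,.04)]:
    m=(np.hypot(P[...,0]-g[0],P[...,1]-g[1])<R)&(P[...,2]>z0)&(P[...,2]<z1);q=P[m].astype(np.float32)
    if len(q): 
        r=cv2.minAreaRect((q[:,:2]*1000).astype(np.float32));print(nm,len(q),r,"ztop",np.percentile(q[:,2],[50,95]).round(4))
print(M(-.14,.28,0)); st()
E
```

```text
rel 9.43 p [0.4564 0.1369 0.1543] yaw 0.619 F [ 0.  -0.3 -0.1] open 0.0447 g 0.0
bar 988 ((457.21356201171875, 137.95565795898438), (52.79740524291992, 14.383182525634766), 35.08468246459961) ztop [0.1744 0.181 ]
post 935 ((432.5367126464844, 395.3017883300781), (25.650848388671875, 24.855310440063477), 86.89959716796875) ztop [0.1499 0.1519]
[0.4305607654061939, 0.3952524789123407, 0.0]
 10.96 p [0.4307 0.394  0.1993] yaw 0.098 F [-1.   0.4 -0.4] open 0.0451 g 0.0
```

View pics/w2.png

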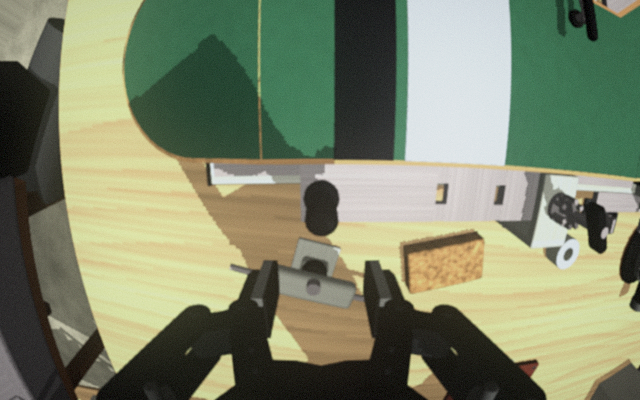

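The handle stays up (top at 0.180) and is turned 60°. The post is at (320,200) in the image, centred between the fingers. Next: push the shuttle.

```bash
python3 - <<'E'
from h import *
P=np.array([.432,.3953]); e=Rm@[0,-1]
move_l([*P,.115],feed=.12); gripper_to(0,40); st("grip")
q=observe()["eef_pos"]
z=.115
move_l([*(P+e*.128),z],feed=.09); st("a")
hit=move_l([*(P+e*.148),z],feed=.03,max_force=18); st(f"b{hit}")
s=observe()["eef_pos"];print("travel",np.dot(s[:2]-q[:2],e))
hold(.2);gripper_to(.05); st("rel")
move_l([*observe()["eef_pos"][:2],.2],feed=.15)
c=get_calibration("wrist");im,d=get_image("wrist")
W=wcloud(d,c["intrinsics"],c["world_from_camera"]);g=M(-.14,.14,0)
m=(np.hypot(W[...,0]-g[0],W[...,1]-g[1])<.04)&(W[...,2]>.135)&(W[...,2]<.16);r=W[m];print(g,cv2.minAreaRect((r[:,:2]*1000).astype(np.float32)))
cv2.imwrite("pics/w3.png",im[:,:,::-1]);st()
E
```

```text
grip 12.14 p [0.4328 0.3954 0.1166] yaw 0.098 F [-0.9 -2.3  4.9] open 0.023 g 39.1
a 13.72 p [0.4453 0.2687 0.1166] yaw 0.098 F [-2.2  1.6  7. ] open 0.0237 g 39.4
bTrue 14.32 p [0.4468 0.2541 0.1167] yaw 0.097 F [0.  2.8 2.5] open 0.023 g 39.3
travel 0.14201829849356332
rel 14.89 p [0.4457 0.2531 0.1153] yaw 0.097 F [ 0.7  0.2 -0.5] open 0.0502 g 0.0
[0.4442588148028587, 0.25592422103646495, 0.0] ((445.47100830078125, 254.9575653076172), (26.27127456665039, 24.524433135986328), 5.4681525230407715)
 15.65 p [0.4449 0.2528 0.1986] yaw 0.097 F [ 0.4 -0.7 -0.2] open 0.05 g 0.0
```

```bash
python3 - <<'E'
from h import *
A=np.pi/2; z0=.1415; k=1.047; B=np.array([.4565,.1365])
move_l([*observe()["eef_pos"][:2],.225],feed=.15)
gripper_to(.04); movep([*B,.225],rot(A-k)); move_l([*B,z0+.0117],feed=.1); st("down")
gripper_to(0,50); st("grip")
move_l([*B,z0+.019],feed=.04); hold(.1); st("lift")
for a in(.7,.35,0): movep([*B,z0+.019],rot(A-a)); st(f"t{a}"); print(np.round(observe()["torque"],2))
move_l([*B,z0+.010],feed=.03); hold(.1); st("l10")
move_l([*B,z0],feed=.03); hold(.2); st("home")
E
```

```text
down 17.84 p [0.457  0.1367 0.1538] yaw 0.622 F [-0.5 -0.   0. ] open 0.04 g 0.0
grip 18.21 p [0.4574 0.1363 0.1542] yaw 0.622 F [ 0.2 -1.2  4.3] open 0.0109 g 49.1
lift 18.64 p [0.4569 0.1362 0.1592] yaw 0.622 F [  7.8  -1.3 -10.1] open 0.011 g 48.8
t0.7 19.07 p [0.4565 0.1366 0.159 ] yaw 0.969 F [ 6.2  0.1 -9.9] open 0.0108 g 48.8
[ 0.02 -1.18  0.05]
t0.35 19.49 p [0.4561 0.1368 0.1588] yaw 1.319 F [  4.1   0.  -10.6] open 0.0108 g 48.8
[ 0.2  -0.96  0.03]
t0 19.92 p [0.4556 0.1367 0.159 ] yaw 1.665 F [  3.7   1.5 -11.4] open 0.0109 g 48.7
[ 0.37 -0.63  0.05]
l10 20.47 p [0.4559 0.1367 0.1513] yaw 1.669 F [-1.2  3.9 -9.8] open 0.0108 g 48.9
home 21.15 p [0.4563 0.1367 0.1429] yaw 1.669 F [-7.4  2.3  4. ] open 0.011 g 50.6
```

```bash
python3 - <<'E'
from h import *
gripper_to(.045); st("rel"); move_l([*observe()["eef_pos"][:2],.215],feed=.12); movep([.44,.137,.30],rot(0))
c=get_calibration("wrist");im,d=get_image("wrist");cv2.imwrite("pics/w4.png",im[:,:,::-1])
W=wcloud(d,c["intrinsics"],c["world_from_camera"])
m=(np.hypot(W[...,0]-.4565,W[...,1]-.1365)<.035)&(W[...,2]>.15)&(W[...,2]<.2);q=W[m]
print(cv2.minAreaRect((q[:,:2]*1000).astype(np.float32)),np.percentile(q[:,2],[50,95]))
m=(np.hypot(W[...,0]-.445,W[...,1]-.255)<.035)&(W[...,2]>.135)&(W[...,2]<.16);q=W[m]
if len(q):print("post",cv2.minAreaRect((q[:,:2]*1000).astype(np.float32)))
st()
# guard approach + look
movep([*(O+Rm@[-.085,-.36]),.32],rot(0));gripper_to(.05)
c=get_calibration("wrist");im,d=get_image("wrist");cv2.imwrite("pics/w5.png",im[:,:,::-1])
W=wcloud(d,c["intrinsics"],c["world_from_camera"])
g=O+Rm@[-.085,-.36];m=(np.hypot(W[...,0]-g[0],W[...,1]-g[1])<.075)&(W[...,2]>.22)&(W[...,2]<.25);q=W[m]
print(g,len(q),cv2.minAreaRect((q[:,:2]*1000).astype(np.float32)) if len(q) else "",q.mean(0));st()
E
```

```text
rel 21.57 p [0.4572 0.1363 0.142 ] yaw 1.669 F [-0.7 -0.3 -0.1] open 0.0451 g 0.0
((457.4290771484375, 136.08367919921875), (13.446645736694336, 52.472835540771484), 5.253347396850586) [0.1683595  0.17042935]
post ((445.7499084472656, 254.2804718017578), (25.016324996948242, 25.12959861755371), 69.34274291992188)
 23.8 p [0.4398 0.1369 0.2994] yaw 0.099 F [-1.4 -0.7 -0.4] open 0.0449 g 0.0
[ 0.54791652 -0.23629532] 1770 ((549.7111206054688, -237.90853881835938), (119.6612548828125, 11.038851737976074), 5.666292667388916) [ 0.55447221 -0.23712302  0.23883586]
 25.52 p [ 0.5481 -0.2353  0.3202] yaw 0.099 F [ 0.5  0.7 -1.1] open 0.0503 g 0.0
```

View pics/w4.png

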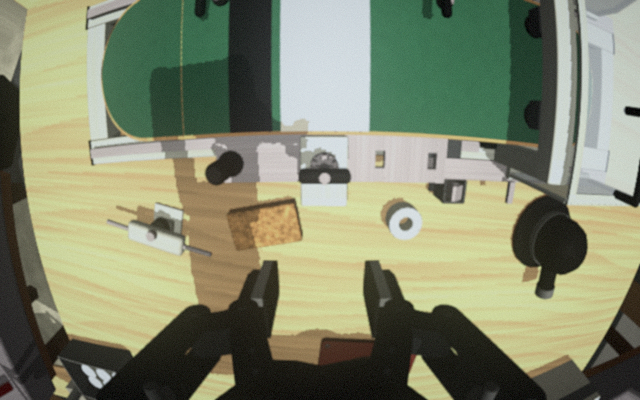

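View pics/w5.png

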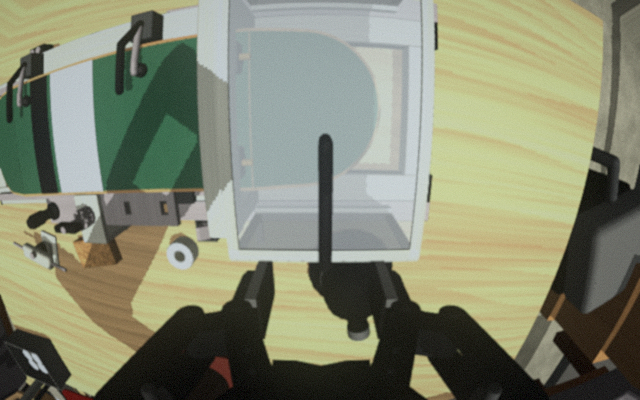

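Handle is home (top at 0.168, square, at (325,176)). The guard bar runs from (325,135) to (325,285), between the fingers. Next: grip it and slide the guard.

```bash
python3 - <<'E'
from h import *
B=np.array([.5475,-.2375]); e=Rm@[0,1]; z=.217
move_l([*B,z],feed=.1); gripper_to(0,40); st("grip"); q=observe()["eef_pos"]
move_l([*(B+e*.085),z],feed=.07); st("a")
hit=move_l([*(B+e*.148),z],feed=.04,max_force=25); st(f"b{hit}")
print("travel",np.dot(observe()["eef_pos"][:2]-q[:2],e),np.dot(observe()["ft_force"][:2],e))
E
```

```text
grip 27.24 p [ 0.5483 -0.2381  0.2188] yaw 0.098 F [-0.1 -0.9  6.3] open -0.0003 g 3.1
a 28.61 p [ 0.5402 -0.1537  0.2188] yaw 0.098 F [-0.1 -1.5  6. ] open -0.0001 g 3.1
bFalse 30.33 p [ 0.533  -0.0904  0.217 ] yaw 0.098 F [-0.5 -0.2  0.5] open 0.0002 g 0.0
travel 0.1484758186035856 -0.1807208186928908
```

```bash
python3 - <<'E'
from h import *
c=get_calibration("wrist");im,d=get_image("wrist");a,_=get_image("scene")
o=np.vstack([im[:, :, ::-1],a[:,:,::-1]]);o=cv2.resize(o,(480,600),interpolation=cv2.INTER_AREA)
cv2.imwrite("pics/w6.png",o)
E
```

```text
(no output)
```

View pics/w6.png

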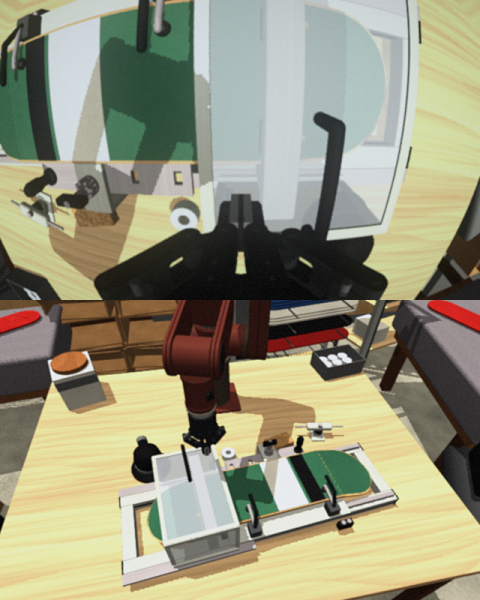

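The gripper (tips at (240,205)) slipped off and sits ahead of the guard bar (at (330,170)); the guard has moved part of the way. I'll measure the bar again.

```bash
python3 - <<'E'
from h import *
for n in("top","scene","wrist"):
    c=get_calibration(n);im,d=get_image(n);K,T=c["intrinsics"],c["world_from_camera"]
    if n=="wrist": W=wcloud(d,K,T)
    else:
        np.savez("now0.npz",d=d,K=K,T=T);W=cloud("now")
    L=(W-np.r_[O,0])[...,:2]@Rm
    m=(L[...,0]>-.16)&(L[...,0]<-.01)&(L[...,1]>-.42)&(L[...,1]<-.13)&(W[...,2]>.215)&(W[...,2]<.245)
    if n=="wrist": m&=L[...,1]<-.25
    q=np.c_[L[m],W[m][:,2]];
    h=np.histogram(q[:,1],bins=np.arange(-.42,-.12,.01));print(n,[(round(b,2),int(k)) for k,b in zip(*h) if k])
    print(np.median(q,0).round(4),q.min(0).round(3),q.max(0).round(3))
L=(np.array(observe()["eef_pos"][:2])-O)@Rm;print("tcp machine",L.round(4));st()
E
```

```text
top [(np.float64(-0.29), 7), (np.float64(-0.28), 36)]
[-0.1367 -0.2756  0.2382] [-0.147 -0.282  0.217] [-0.126 -0.272  0.243]
scene [(np.float64(-0.29), 66), (np.float64(-0.28), 177), (np.float64(-0.23), 1), (np.float64(-0.22), 7), (np.float64(-0.21), 8), (np.float64(-0.2), 1)]
[-0.0729 -0.2769  0.2364] [-0.144 -0.283  0.216] [-0.021 -0.199  0.245]
wrist [(np.float64(-0.29), 510), (np.float64(-0.28), 3157)]
[-0.0607 -0.2755  0.2388] [-0.134 -0.284  0.215] [-0.023 -0.271  0.242]
tcp machine [-0.0855 -0.2133]
 30.58 p [ 0.533  -0.0903  0.217 ] yaw 0.098 F [-0.6  0.2  0.4] open 0.0001 g 0.0
```

```bash
python3 - <<'E'
from h import *
A=np.pi/2
move_l([*observe()["eef_pos"][:2],.30],feed=.2)
movep(M(-.085,-.312,.30),rot(A)); move_l(M(-.085,-.312,.213),feed=.12); st("down")
h1=move_l(M(-.085,-.265,.213),feed=.05,max_force=15); st(f"a{h1}")
h2=h1 or move_l(M(-.085,-.225,.213),feed=.03,max_force=25); st(f"b{h2}")
L=(np.array(observe()["eef_pos"][:2])-O)@Rm;print("tcp machine",L.round(4),"bar y est",L[1]+.017)
E
```

```text
down 33.55 p [ 0.5437 -0.1887  0.2139] yaw 1.669 F [-0.5 -0.4  0.2] open 0.0002 g 0.0
aFalse 34.64 p [ 0.539  -0.1427  0.2141] yaw 1.669 F [-0.4 -4.8  3.2] open 0.0001 g 3.0
bTrue 35.23 p [ 0.5398 -0.1402  0.217 ] yaw 1.667 F [ 0.4 -2.3  4.6] open 0.0003 g 2.5
tcp machine [-0.0837 -0.2636] bar y est -0.24655028020878517
```

```bash
python3 - <<'E'
from h import *
st("now")
L=(np.array(observe()["eef_pos"][:2])-O)@Rm;print("tcp machine",L.round(4))
ims=[]
for n in("top","scene","wrist"):
    c=get_calibration(n);im,d=get_image(n);K,T=c["intrinsics"],c["world_from_camera"];ims.append(im)
    if n=="wrist": W=wcloud(d,K,T)
    else:
        np.savez("now0.npz",d=d,K=K,T=T);W=cloud("now")
    L=(W-np.r_[O,0])[...,:2]@Rm
    m=(L[...,0]>-.155)&(L[...,0]<-.0)&(L[...,1]>-.30)&(L[...,1]<-.13)&(W[...,2]>.215)&(W[...,2]<.25)
    q=np.c_[L[m],W[m][:,2]]
    h=np.histogram(q[:,1],bins=np.arange(-.30,-.12,.01));print(n,[(round(float(b),2),int(k)) for k,b in zip(*h) if k])
a=cv2.resize(ims[1][180:330,120:320,::-1],(600,450),interpolation=3)[:,:]
b=cv2.resize(ims[2][:,:,::-1][60:400,160:500],(450,450))
o=np.hstack([a[:,150:500],b]);cv2.imwrite("pics/w7.png",np.clip(o*1.2,0,255).astype(np.uint8))
E
```

```text
now 35.23 p [ 0.5398 -0.1402  0.217 ] yaw 1.667 F [ 0.4 -2.3  4.6] open 0.0003 g 2.5
tcp machine [-0.0837 -0.2636]
top [(-0.26, 27), (-0.25, 53)]
scene [(-0.28, 5), (-0.27, 11), (-0.26, 69), (-0.25, 87)]
wrist [(-0.26, 1426), (-0.25, 4162)]
```

View pics/w7.png

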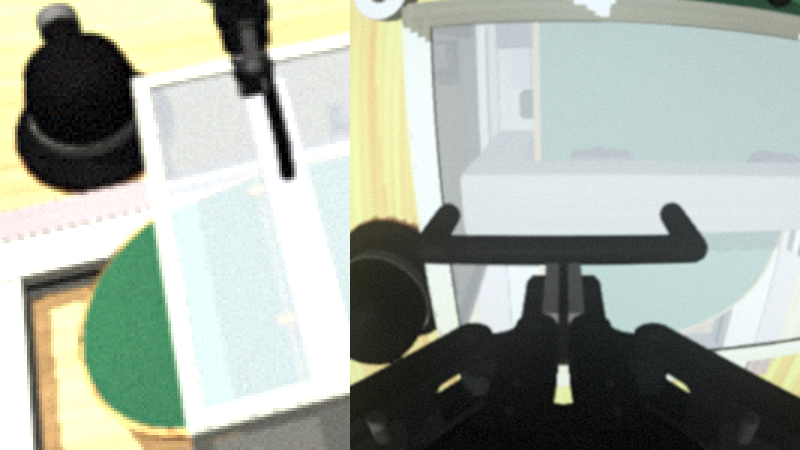

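Bar is at machine y ≈ -0.25 with the fingers behind it. I'll back off, then push again and log position against force, to tell a hard stop from an obstruction.

```bash
python3 - <<'E'
from h import *
def loc(t):
    s=observe();L=(np.array(s["eef_pos"][:2])-O)@Rm;f=Rm.T@s["ft_force"][:2];print(t,round(s["time_s"],2),L.round(4),round(s["eef_pos"][2],4),"Fxy",f.round(1),"Fz",s["ft_force"][2].round(1))
move_l(M(-.085,-.275,.217),feed=.06); loc("back")
for y in np.arange(-.268,-.21,.004):
    h=move_l(M(-.085,y,.217),feed=.03,max_force=30); loc(f"{y:.3f} {h}")
    if h or abs((Rm.T@observe()["ft_force"][:2])[1])>25: break
E
```

```text
back 35.72 [-0.0854 -0.2751] 0.2164 Fxy [ 0.6 -0. ] Fz -0.2
-0.268 False 36.1 [-0.085  -0.2676] 0.217 Fxy [-0.1  0.2] Fz -0.7
-0.264 False 36.38 [-0.085  -0.2638] 0.2171 Fxy [-0.3 -0.1] Fz 0.3
-0.260 False 36.67 [-0.0845 -0.2616] 0.2182 Fxy [-1.  -4.5] Fz 3.1
-0.256 False 36.95 [-0.0841 -0.2575] 0.2189 Fxy [-0.4 -5.2] Fz 5.7
-0.252 False 37.23 [-0.084 -0.253] 0.2188 Fxy [-0.5 -3.2] Fz 6.0
-0.248 False 37.52 [-0.084  -0.2489] 0.2187 Fxy [-0.6 -1.9] Fz 5.2
-0.244 False 37.8 [-0.0841 -0.2448] 0.2187 Fxy [-0.3 -2.7] Fz 6.1
-0.240 False 38.08 [-0.0849 -0.2393] 0.2172 Fxy [0.2 1.7] Fz 4.3
-0.236 False 38.37 [-0.0854 -0.2355] 0.2163 Fxy [-0.5  0.1] Fz -0.2
-0.232 False 38.65 [-0.0851 -0.2318] 0.2169 Fxy [-0.7 -0.4] Fz -0.4
-0.228 False 38.93 [-0.085  -0.2278] 0.217 Fxy [ 1.  -0.4] Fz -0.2
-0.224 False 39.22 [-0.085  -0.2238] 0.217 Fxy [-0.5 -0.1] Fz 0.7
-0.220 False 39.5 [-0.085  -0.2198] 0.217 Fxy [0.  0.3] Fz 0.8
-0.216 False 39.78 [-0.085  -0.2158] 0.217 Fxy [-0.6 -0.8] Fz 0.4
-0.212 False 40.07 [-0.085  -0.2118] 0.217 Fxy [0.4 0.4] Fz 0.7
```

The fingers ride over the bar with about 6 N up and 2 mm of climb, so they only just reach it. They need to go lower; the guard's top is at 0.197, so I'll use a force-guarded descent.

```bash
cat >> h.py <<'E'
def loc(t):
    s=observe();L=(np.array(s["eef_pos"][:2])-O)@Rm;f=Rm.T@s["ft_force"][:2];print(t,round(s["time_s"],2),L.round(4),round(s["eef_pos"][2],4),"Fxy",f.round(1),"Fz",s["ft_force"][2].round(1));return L[1],f[1]
E
python3 - <<'E'
from h import *
move_l(M(-.085,-.212,.26),feed=.2); move_l(M(-.085,-.285,.26),feed=.2); move_l(M(-.085,-.285,.215),feed=.12)
h=move_l(M(-.085,-.285,.199),feed=.04,max_force=6); loc(f"down {h}")
z=max(observe()["eef_pos"][2]+(.003 if h else 0),.200); move_l(M(-.085,-.28,z),feed=.05)
for y in np.arange(-.27,-.20,.005):
    h=move_l(M(-.085,y,z),feed=.04,max_force=25); _,f=loc(f"{y:.3f} {h}")
    if h or abs(f)>25: break
E
```

```text
down False 42.02 [-0.0851 -0.285 ] 0.1988 Fxy [ 0.1 -0. ] Fz -0.5
-0.270 False 42.67 [-0.0849 -0.2697] 0.2 Fxy [ 0.5 -1.1] Fz -0.3
-0.265 False 42.95 [-0.085  -0.2682] 0.2002 Fxy [  0.9 -12.2] Fz -3.6
-0.260 True 43.16 [-0.085  -0.2688] 0.2002 Fxy [-0.5 -2.6] Fz 1.4
```

```bash
python3 - <<'E'
from h import *
move_l(M(-.085,-.272,.2),feed=.05)
h=move_l(M(-.085,-.258,.2),feed=.03,max_force=38); loc(f"push {h}"); hold(.2); loc("held")
move_l(M(-.085,-.275,.2),feed=.1); loc("off")
move_l(M(-.085,-.275,.30),feed=.2); movep(M(-.24,-.15,.22),rot(0)); loc("look")
c=get_calibration("wrist");im,d=get_image("wrist");K,T=c["intrinsics"],c["world_from_camera"]
np.savez("w80.npz",im=im,d=d,K=K,T=T)
W=wcloud(d,K,T);L=(W-np.r_[O,0])[...,:2]@Rm
m=(L[...,0]>-.13)&(L[...,0]<-.02)&(L[...,1]>-.30)&(L[...,1]<-.2)&(W[...,2]>.23)&(W[...,2]<.245)
if m.any(): print("bar y",np.median(L[m][:,1]),m.sum())
p=T[:3,:3].T@(np.array(M(-.184,-.173,.05))-T[:3,3]);th=np.arctan2(np.hypot(p[0],p[1]),p[2]);r=th*K[0,0]/np.hypot(p[0],p[1])
u,v=int(K[0,2]+p[0]*r),int(K[1,2]+p[1]*r);print(u,v)
v0=max(0,min(v-55,290));u0=max(0,min(u-75,490))
cv2.imwrite("pics/w8.png",cv2.resize(im[v0:v0+110,u0:u0+150,::-1],None,fx=5,fy=5,interpolation=3))
E
```

```text
push True 43.83 [-0.0851 -0.2694] 0.2 Fxy [ 0.7 -3.1] Fz 1.1
held 44.02 [-0.0852 -0.2693] 0.2 Fxy [ 1.2 -4.2] Fz 1.5
off 44.27 [-0.0853 -0.2747] 0.1995 Fxy [0.3 0.6] Fz -0.5
look 46.37 [-0.24   -0.1501] 0.2197 Fxy [-0.9  0.7] Fz 0.2
bar y -0.24644304058057606 1569
343 134
```

View pics/w8.png

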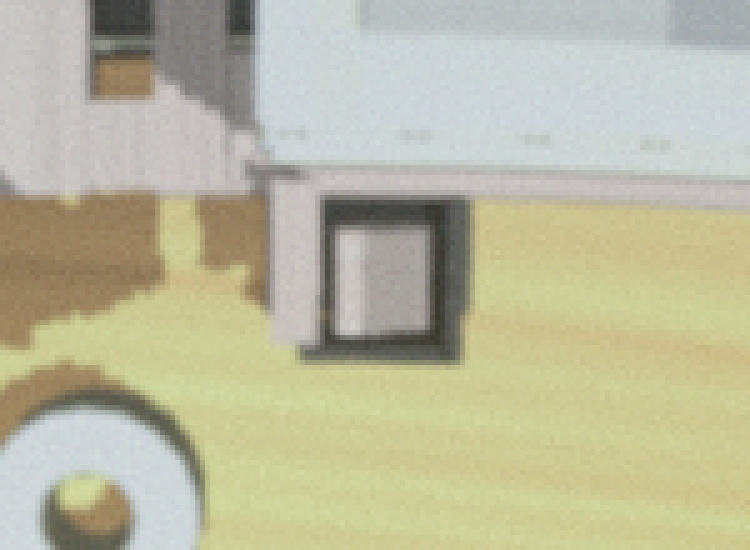

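The lug plate (crop (295,260)) sits just past the latch housing on its +y side, and the tongue (crop (395,280)) is uncovered. I'll compare tongue height with the start.

```bash
python3 - <<'E'
from h import *
for n in("w1","w8"):
    f=np.load(n+"0.npz");W=wcloud(f["d"],f["K"],f["T"]);L=(W-np.r_[O,0])[...,:2]@Rm
    m=(abs(L[...,0]+.184)<.008)&(abs(L[...,1]+.173)<.02)&(W[...,2]>.02)
    b=np.floor((L[m][:,1]+.2)/.004).astype(int)
    print(n,[(round(-.2+.004*k,3),round(float(np.median(W[m][b==k][:,2])),4)) for k in np.unique(b)])
E
```

```text
w1 [(np.float64(-0.192), 0.0528), (np.float64(-0.188), 0.0508), (np.float64(-0.184), 0.0568), (np.float64(-0.18), 0.0602), (np.float64(-0.176), 0.0621), (np.float64(-0.172), 0.0645), (np.float64(-0.168), 0.0642), (np.float64(-0.164), 0.0525), (np.float64(-0.16), 0.0371), (np.float64(-0.156), 0.0449)]
w8 [(np.float64(-0.192), 0.0531), (np.float64(-0.188), 0.0429), (np.float64(-0.184), 0.057), (np.float64(-0.18), 0.0598), (np.float64(-0.176), 0.0623), (np.float64(-0.172), 0.0652), (np.float64(-0.168), 0.0651), (np.float64(-0.164), 0.0583), (np.float64(-0.16), 0.0673), (np.float64(-0.156), 0.0669)]
```

```bash
python3 -c "
from h import *
st('end');print(job_done())"
```

```text
end 46.42 p [ 0.3733 -0.0426  0.2199] yaw 0.099 F [-0.5 -0.1 -0.2] open -0.0005 g 0.0
the job is handed in; nothing more can be done
None
```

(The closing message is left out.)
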